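Hang the blue beaker on its slanted drying arm

ROBOT

A 7-joint arm with a two-finger parallel gripper is mounted at the origin on the work surface. World frame = base frame: x ahead of the robot, y to its left, z up, the work surface at z = 0. Lengths are in m, angles in rad, forces in N, time in s.
With the tool pointing down it reaches from about 0.35 to 0.9 m from the base axis. Payload 7.2 kg.
Tool frame: the origin (TCP) lies between the finger pads; the fingertips stand 14 mm ahead of it and the grasp point (between the pads) lies 5 mm behind it; z points along the fingers, y is the direction in which the jaws open and shut (so a half turn about z gives the same grasp; the last joint's range is limited). The gripper opens to 88 mm and grips with 3 to 60 N. Pads are 20 mm wide; open, the fingers measure 115 mm over their backs; the gripper's body (75 mm by 178 mm) begins 61 mm behind the grasp point.
Start: joints at [1.22, 0.411, -0.013, 1.596, 0.006, 1.134, -0.082], TCP at [0.174, -0.6, 0.237] pointing down, gripper open.
Joint ranges: [-2.95, 2.95], [-0.29, 1.99], [-1.47, 1.44], [0.14, 2.54], [-1.03, 4.17], [0.13, 1.85], [-2.86, 2.86]. Speed limits (rad/s): [2.39, 2.39, 3.01, 3.01, 3.14, 3.14, 3.14].

INTERFACE

Orientations are given as a unit quaternion [w, x, y, z].
In Python, from workcell import r, viewer, ticket gives the robot as it stands.
- The arm moves only by the tool jog_arm, never from a script. Its argument "motion" is a list of rows, each an object of numbers: "tx", "ty", "tz": the shift along the tool's x, y, z in cm; "wx", "wy", "wz": the turn, a rotation vector about the tool's x, y, z in degrees; "grip": the opening, from 0 (shut) to 1 (fully open). A call has 1 to 20 rows; each row shifts and turns the commanded pose from where the row before left it, along the tool's axes as they then stand; what a row does not reach is not made up. A row lasts 1/12 s, in which the tool goes at most 41.7 mm and 7.16 degrees, less where a joint would pass 70% of its speed; a pose out of reach is approached as far as the arm can. A call is refused whole if a number of a shift passes 4.17 or a number of a turn 7.16, either way. A call with a gripper value outside its range is refused whole. The fingers move at their own pace and stop on an object; "grip_force" is the grip in N (left out, the last holds). Time passes only in rows, so rows that do not move let the fingers close. It gives the time, the measured TCP pose, the force and the opening at its end, in the units of the state.
- r.get_state(): the state, without advancing time (a new reading comes with each control period).
- viewer.get_image(name): name is "scene" or "top" or "wrist"; returns the picture (420x560x3 uint8, red, green, blue); there is no depth.
- viewer.camera_params(name): a dict with "fx", "fy", "cx", "cy" (pixels), "distortion" ([k1, k2, p1, p2, k3] as OpenCV has them; the pictures are not rectified), "rvec" (rotation vector, rad) and "tvec" (3), from world to camera coordinates, as OpenCV has them; the wrist camera has in their place "hand_eye" (4x4, takes a point from camera to tool coordinates, whose origin is the TCP and whose axes are the flange's). Camera axes: x right, y down, z forward; pixel columns grow to the right and rows downward; lengths in m; the calibration is good to about 2 mm. A picture is of the moment at which its call begins: read the wrist's pose just before it. camera_params takes no time and is no camera call.
- ticket.hand_in(): hands the job in, once; it reports no verdict.
Trained networks look in the newest picture that a camera, given by its name, has taken for a name from the list of things; names that differ only in an ending like _2 or _b are one class to them, and where a whole thing is asked for, a point or a joint stands for the part that bears it (a point fixed in the world has none). Each returns a list of dicts, best first, with "p" (0 to 1); they miss things now and then, are a little off and sometimes report something else, mostly with a low value. They report only what shows in the picture. A call takes as long as a camera call.
- viewer.silhouettes(thing, camera): "region" (420x560 bool, what is visible of it) and "centre" ([row, column] in pixels, amid what is visible of it).
- viewer.place_of(thing, camera): "centre" ([row, column] in pixels: a listed point, or the origin of a listed thing).
The state is a dict: "clock": time; "q": joint angles; "joint_velocities": joint speeds; "tau": joint torques, N m; "eef_pos": TCP position; "ee_rot": TCP orientation; "force": force on the tool from outside, world axes, zero at the start; "torque": the same for the moment, N m; "grip_width": opening from 0.0 (shut) to 1.0 (fully open).
Only numpy, scipy, OpenCV 4.12 (cv2) and the standard library are available. Lean on these libraries where they do the work, as an engineer would, in place of code of your own. Each camera call takes 0.05 s, during which the arm holds its last target.

TASK

Hang the blue-banded beaker, which stands mouth down on the bench, on the slanted drying arm with the blue cushion ring: thread it over the nose and slide it along the arm, past the drag of the spring strip, until its rim beds on the cushion, then press it home firmly but gently, so that the springy cushion gives visibly but is never squashed near its end, and let go so that it stays there resting on the cushion. The cushion's height on the arm differs every time and is not measured, so feel for it. Leave the yellow-banded beaker and everything else alone.

Things in the scene. Friction and masses are not known exactly. Their poses are not given: they have to be found in the camera images.
- blue_beaker: white rigid tall beaker with a blue band and blue dot on its base, standing mouth down; straight round wall, outside 44 mm, bore 37 mm, 110 mm tall, closed base 5 mm thick on top (105 mm deep inside), 55 to 95 g. Origin: centre of the open mouth (rim), on the bench at the start; z points from mouth to closed base. Yaw is of no matter. Grip it across the wall near the closed base
- blue_arm: slanted drying arm of the blue-cushion stand: fixed ivory round rod, 34 mm thick, pointing up at 60 degrees above level, roughly towards the robot. Origin: centre of its lower end at the post, 90 mm above the bench; z along the rod towards the free nose, x square to it on the upper side, y level. 158 mm long; the last 22 mm taper to a blunt nose
- blue_tip (a point): end of the blue arm's nose, on its axis. Below it, 14 to 59 mm down the arm, a sprung steel strip stands 4.5 mm proud on the upper side: it presses the bore sideways with about 3 N, so the beaker drags with about 2 to 5 N while it slides (part of it may linger when the motion stops) and stays where it is left
- blue_stand: stand of the blue arm: grey base plate 150 x 120 x 12 mm, fixed; origin centre of underside. Its arm carries a clamped dark collar and on it a blue springy cushion ring, 54 mm across, 12 mm thick. The cushion's upper face, where the rim beds, lies 58 to 94 mm from blue_arm's origin along its z, unmeasured
- blue_cushion (a joint): how far the blue cushion ring is pressed down along the arm, in m: 0 when free, 0.010 at its end stop. It gives 1.5 N per mm, so the push felt on the tool grows by that. Pressing it by 4 to 7 mm (6 to 10 N) is right; over 8.5 mm is ramming. Once released the drag keeps it about 1 to 3 mm pressed
- yellow_arm: the same kind of slanted arm, on the stand with the yellow cushion ring; not to be used. Origin and axes as for blue_arm
- yellow_beaker: the same kind of beaker with a yellow band, also mouth down; to be left alone. Origin and axes as for blue_beaker
- petri_dish: low closed clear dish, 94 mm across and 16 mm high, lying on the bench in front of the robot; leave alone. Origin: centre of its underside, z up
- marker_pen: white and red pen lying on the bench, 130 mm long, 17 mm thick; leave alone. Origin: under its middle, x along the pen
- wash_bottle: ivory squeeze bottle with a red cap and bent spout, 60 mm across, 168 mm tall, between the stands; leave alone. Origin: centre of its underside

How it is judged:
On the way, in this order (a step that is already met when the one before it is completed fails the run):
1. the blue beaker is threaded over the nose of the blue arm, in line with it (angle between the z axis of blue_beaker and the z axis of blue_arm, either way round below 0.1 rad and x of blue_beaker in the frame of blue_arm between -0.005 and 0.005 m and y of blue_beaker in the frame of blue_arm between -0.005 and 0.005 m and angle between blue_beaker's own z axis and vertical below 1.2 rad and z of blue_beaker in the frame of blue_arm below 0.134 m), for 0.1 s.
2. pressed home: the blue cushion is squashed by at least 3.5 mm by the beaker's rim (angle between the z axis of blue_beaker and the z axis of blue_arm, either way round below 0.1 rad and x of blue_beaker in the frame of blue_arm between -0.005 and 0.005 m and y of blue_beaker in the frame of blue_arm between -0.005 and 0.005 m and angle between blue_beaker's own z axis and vertical below 1.2 rad and value of joint blue_cushion above 0.0035 m), for 0.2 s.
At the end, for the whole second after the job is handed in: The blue beaker hangs released on the blue arm, in line with it (within 0.10 rad, centred within 5 mm), its rim still resting against the blue cushion (cushion still squashed by more than 0.5 mm), and at rest. On the way the cushion was squashed at least 3.5 mm for 0.2 s (angle between the z axis of blue_beaker and the z axis of blue_arm, either way round below 0.1 rad and x of blue_beaker in the frame of blue_arm between -0.005 and 0.005 m and y of blue_beaker in the frame of blue_arm between -0.005 and 0.005 m and angle between blue_beaker's own z axis and vertical below 1.2 rad and value of joint blue_cushion above 0.0005 m and linear speed of blue_beaker below 0.01 m/s); the robot touches nothing.
It fails at once if the cushion is rammed: squashed by more than 8.5 mm, nearly to its end (value of joint blue_cushion above 0.0085 m).
It fails at once if the blue beaker is pressed against the stand or arm with more than 30 N (contact force between blue_beaker and blue_stand above 30 N).
It fails at once if the yellow beaker is moved more than 10 mm (distance of yellow_beaker from where it was at the start of the episode above 0.01 m).
It fails at once if the petri dish, marker pen or wash bottle is moved more than 20 mm (distance of any of petri_dish, wash_bottle, marker_pen from where it was at the start of the episode above 0.02 m).
It also fails if it takes over 54 s, if anything falls off the work surface, if the arm or the gripper's body presses on something with over 40 N, if the wrist force passes 120 N, or if a joint passes its speed limit or range.

## Working session

There is one attempt and no reset: what is moved stays moved. The work goes in short steps, Python scripts to look and compute and a tool call to move; the robot and the scene stay as the last step left them, time stands still between calls to the robot, and variables do not carry over. Pictures are saved under pics/ and viewed, and the job is handed in when it is done.

Besides the shell and the picture viewer there is one more tool, called after "Emit:" as a command line: name --argument value ..., lists and objects as JSON in quotes. jog_arm: Moves the arm, as the interface text tells. Its arguments: {"type":"object","properties":{"motion":{"type":"array"},"grip_force":{"type":"number"}},"required":["motion"]}

```bash
mkdir -p pics; ls; python3 - <<'E'
from workcell import r, viewer, ticket
import cv2
s=r.get_state(); print({k:s[k] for k in ("clock","eef_pos","ee_rot","force","grip_width")})
for n in ("scene","top"):
    im=viewer.get_image(n); cv2.imwrite(f"pics/{n}0.png",im[:,:,::-1])
    print(n,viewer.camera_params(n))
    for t in ("blue_beaker","blue_arm","blue_tip","blue_stand","yellow_arm","yellow_beaker"):
        print(t,[(round(d["p"],2),[round(float(v),1) for v in d["centre"]]) for d in viewer.place_of(t,n)[:3]])
print(viewer.camera_params("wrist"))
E
```

```text
pics
{'clock': 0.0, 'eef_pos': array([ 0.17423052, -0.59973847,  0.23581945]), 'ee_rot': array([-7.76991446e-04,  9.90018386e-01,  1.40936040e-01, -1.57645809e-04]), 'force': array([ 0.53690893, -0.55863811, -0.37139815]), 'grip_width': 0.999785284508738}
scene {'fx': 379.8434594846971, 'fy': 379.8434594846971, 'cx': 282.9837418665519, 'cy': 218.7979102586539, 'distortion': array([-0.00978561,  0.        ,  0.        ,  0.        ,  0.        ]), 'rvec': array([ 0.81008509,  2.75846965, -0.83119837]), 'tvec': array([ 0.47939729, -0.15987659,  1.15171949])}
blue_beaker [(0.88, [152.7, 276.2]), (0.71, [233.8, 319.4])]
blue_arm [(0.76, [217.0, 235.8])]
blue_tip [(0.75, [167.2, 260.1])]
blue_stand [(0.73, [228.5, 250.0])]
yellow_arm [(0.89, [303.6, 294.5])]
yellow_beaker [(0.98, [315.4, 405.8])]
top {'fx': 462.578393883512, 'fy': 462.578393883512, 'cx': 267.30183335231726, 'cy': 207.0048183753378, 'distortion': array([-0.148575,  0.      ,  0.      ,  0.      ,  0.      ]), 'rvec': array([ 2.1342459 , -2.19929638,  0.09619602]), 'tvec': array([0.01028342, 0.57913493, 1.22927569])}
blue_beaker []
blue_arm [(0.75, [183.9, 313.2])]
blue_tip [(0.91, [204.7, 316.1]), (0.34, [198.3, 310.7])]
blue_stand [(0.78, [200.6, 308.3]), (0.38, [270.9, 156.7])]
yellow_arm [(0.74, [183.9, 208.7])]
yellow_beaker [(0.9, [273.2, 158.2]), (0.21, [265.7, 215.9])]
{'fx': 291.8309059072476, 'fy': 291.8309059072476, 'cx': 281.8684797350929, 'cy': 210.4870129662229, 'distortion': array([-0.05641296,  0.        ,  0.        ,  0.        ,  0.        ]), 'hand_eye': array([[ 2.54703395e-04, -9.51804193e-01, -3.06706234e-01,
         8.50949194e-02],
       [ 9.99999966e-01,  2.58606915e-04,  2.79102259e-05,
        -2.35282236e-04],
       [ 5.27512829e-05, -3.06706231e-01,  9.51804226e-01,
        -1.48401475e-01],
       [ 0.00000000e+00,  0.00000000e+00,  0.00000000e+00,
         1.00000000e+00]])}
```

View pics/scene0.png

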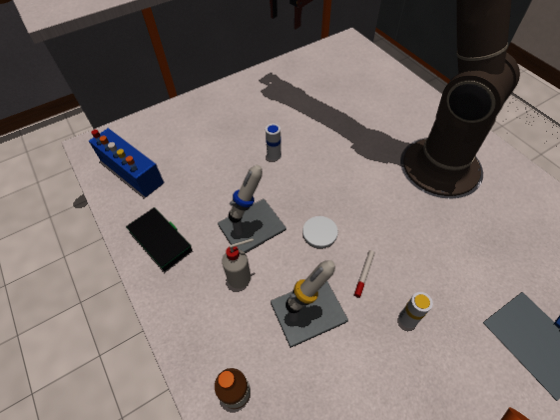

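View pics/top0.png

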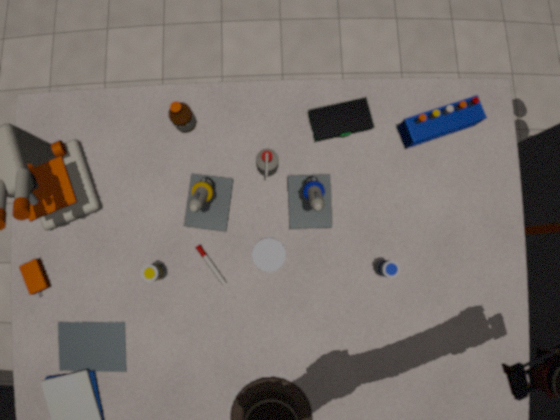

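```bash
cat > h.py <<'E'
from workcell import r, viewer, ticket
import numpy as np, cv2
from scipy.spatial.transform import Rotation as R
from scipy.optimize import least_squares
def Rq(q): return R.from_quat([q[1],q[2],q[3],q[0]])
def cam(n, s=None):
    p=viewer.camera_params(n); K=np.array([[p["fx"],0,p["cx"]],[0,p["fy"],p["cy"]],[0,0,1]]); D=np.array(p["distortion"])
    if n!="wrist": return K,D,cv2.Rodrigues(p["rvec"])[0],np.array(p["tvec"])
    T=np.eye(4); T[:3,:3]=Rq(s["ee_rot"]).as_matrix(); T[:3,3]=s["eef_pos"]
    M=np.linalg.inv(T@p["hand_eye"]); return K,D,M[:3,:3],M[:3,3]
def proj(c,P):
    K,D,Rm,t=c; return cv2.projectPoints(np.atleast_2d(np.array(P,float)),cv2.Rodrigues(Rm)[0],t,K,D)[0][:,0,:]
def ray(c,uv):
    K,D,Rm,t=c; u=cv2.undistortPoints(np.array([[uv]],float),K,D)[0,0]
    return -Rm.T@t, Rm.T@np.array([u[0],u[1],1.])
def onz(c,uv,z):
    o,d=ray(c,uv); return o+d*(z-o[2])/d[2]
def look(n,name):
    s=r.get_state(); im=viewer.get_image(n); cv2.imwrite("pics/"+name+".png",im[:,:,::-1]); return s,im
E
python3 - <<'E'
from h import *
cs={}
for n in ("scene","top"):
    c=cam(n); cs[n]=c
    im=viewer.get_image(n); 
    hsv=cv2.cvtColor(im,cv2.COLOR_RGB2HSV)
    m=cv2.inRange(hsv,(105,140,60),(128,255,255))
    k,l,st,ce=cv2.connectedComponentsWithStats(m)
    for i in range(1,k):
        if st[i,4]>15: print(n,st[i],ce[i].round(1), onz(c,ce[i],.11).round(4))
tri={}
for t,uv in {"tip":[(260.1,167.2),(316.1,204.7)],"org":[(235.8,217.0),(313.2,183.9)]}.items():
    f=lambda P:np.r_[proj(cs["scene"],P)[0]-uv[0],proj(cs["top"],P)[0]-uv[1]]
    o=least_squares(f,[.6,-.1,.1]); print(t,o.x.round(4),o.fun.round(1))
print(onz(cs["scene"],(235.8,217),.09),onz(cs["top"],(313.2,183.9),.09))
for t,n in (("blue_beaker","scene"),):
    print(onz(cs[n],(276.2,152.7),0))
E
```

```text
scene [268 126  10   7  56] [272.4 128.6] [ 0.4011 -0.3171  0.11  ]
scene [  89  129   67   50 1009] [124. 154.] [ 0.7957 -0.4577  0.11  ]
scene [233 190  21  16 122] [240.6 199.7] [ 0.6013 -0.1446  0.11  ]
scene [557 318   3   7  16] [558.2 321.1] [0.2037 0.4819 0.11  ]
top [ 404  103   82   43 1570] [443.1 123.4] [ 0.7797 -0.4802  0.11  ]
top [439 107   6   5  16] [441.8 108.5] [ 0.8206 -0.4802  0.11  ]
top [303 181  21  18 147] [311.7 187.5] [ 0.6176 -0.1226  0.11  ]
top [387 264   9  10  76] [391.  268.6] [ 0.4047 -0.3166  0.11  ]
top [ 89 371  13  43 135] [ 94.8 387. ] [0.119  0.4501 0.11  ]
tip [ 0.5569 -0.1171  0.2327] [-2.1 -0.2 -1.2  1.8]
org [ 0.6302 -0.1289  0.0753] [-0.7 -0.1 -0.4  0.7]
[ 0.63201378 -0.11811234  0.09      ] [ 0.62980864 -0.12861521  0.09      ]
[ 0.38950801 -0.32046476  0.        ]
```

Emit:
jog_arm --motion '[{"tx":2.3,"ty":-1.8,"tz":-0.4},{"tx":2.3,"ty":-1.8,"tz":-0.4},{"tx":2.3,"ty":-1.8,"tz":-0.4},{"tx":2.3,"ty":-1.8,"tz":-0.4},{"tx":2.3,"ty":-1.8,"tz":-0.4},{"tx":2.3,"ty":-1.8,"tz":-0.4},{"tx":2.3,"ty":-1.8,"tz":-0.4},{"tx":2.3,"ty":-1.8,"tz":-0.4},{"tx":2.3,"ty":-1.8,"tz":-0.4},{"tx":2.3,"ty":-1.8,"tz":-0.4},{"tx":2.3,"ty":-1.8,"tz":-0.4},{"tx":2.3,"ty":-1.8,"tz":-0.4},{"wz":5.4},{"wz":5.4},{"wz":5.4},{},{}]'

```text
$.motion[0]: bad value
```

```bash
python3 - <<'E'
from h import *
s,im=look("wrist","w1"); c=cam("wrist",s); print(s["clock"],s["eef_pos"],Rq(s["ee_rot"]).as_matrix().round(3), s["force"])
for t in ("blue_beaker","blue_tip","blue_arm"):
    print(t,[(round(d["p"],2),[round(float(v),1) for v in d["centre"]]) for d in viewer.place_of(t,"wrist")[:3]])
hsv=cv2.cvtColor(im,cv2.COLOR_RGB2HSV)
m=cv2.inRange(hsv,(105,140,60),(128,255,255))
k,l,st,ce=cv2.connectedComponentsWithStats(m)
for i in range(1,k):
    if st[i,4]>15: print(st[i],ce[i].round(1), onz(c,ce[i],.11).round(4))
E
```

```text
0.8 [ 0.17437126 -0.60021799  0.23670317] [[ 0.96   0.279  0.   ]
 [ 0.279 -0.96  -0.   ]
 [-0.     0.    -1.   ]] [ 0.3691012  -0.10564138  0.39937239]
blue_beaker []
blue_tip []
blue_arm []
```

View pics/w1.png

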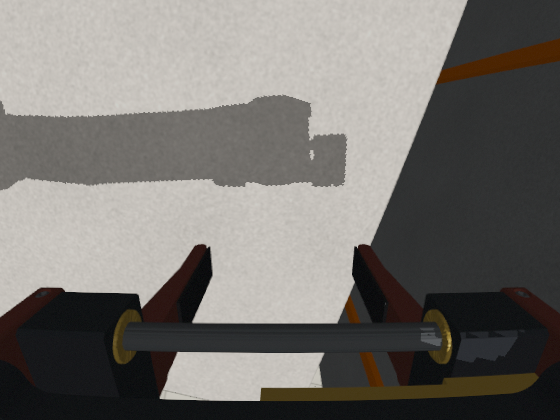

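Rows apparently need every key; the picture shows only bench and the fingers (tips near (210,250) and (357,250)).

Emit:
jog_arm --motion '[{"tx":2.3,"ty":-1.8,"tz":-0.4,"wx":0,"wy":0,"wz":0,"grip":1}]'

```text
clock: 1.08
eef_pos: [0.187, -0.5793, 0.2396]
ee_rot: [0.0, 0.99, 0.138, -0.002]
force: [-1.3, 0.8, -0.6]
grip_width: 0.998
```

Emit:
jog_arm --motion '[{"tx":2.3,"ty":-1.8,"tz":-0.4,"wx":0,"wy":0,"wz":0,"grip":1},{"tx":2.3,"ty":-1.8,"tz":-0.4,"wx":0,"wy":0,"wz":0,"grip":1},{"tx":2.3,"ty":-1.8,"tz":-0.4,"wx":0,"wy":0,"wz":0,"grip":1},{"tx":2.3,"ty":-1.8,"tz":-0.4,"wx":0,"wy":0,"wz":0,"grip":1},{"tx":2.3,"ty":-1.8,"tz":-0.4,"wx":0,"wy":0,"wz":0,"grip":1},{"tx":2.3,"ty":-1.8,"tz":-0.4,"wx":0,"wy":0,"wz":0,"grip":1},{"tx":2.3,"ty":-1.8,"tz":-0.4,"wx":0,"wy":0,"wz":0,"grip":1},{"tx":2.3,"ty":-1.8,"tz":-0.4,"wx":0,"wy":0,"wz":0,"grip":1},{"tx":2.3,"ty":-1.8,"tz":-0.4,"wx":0,"wy":0,"wz":0,"grip":1},{"tx":2.3,"ty":-1.8,"tz":-0.4,"wx":0,"wy":0,"wz":0,"grip":1},{"tx":2.3,"ty":-1.8,"tz":-0.4,"wx":0,"wy":0,"wz":0,"grip":1},{"tx":0,"ty":0,"tz":0,"wx":0,"wy":0,"wz":5.4,"grip":1},{"tx":0,"ty":0,"tz":0,"wx":0,"wy":0,"wz":5.4,"grip":1},{"tx":0,"ty":0,"tz":0,"wx":0,"wy":0,"wz":5.4,"grip":1},{"tx":0,"ty":0,"tz":0,"wx":0,"wy":0,"wz":0,"grip":1}]'

```text
clock: 2.33
eef_pos: [0.3793, -0.3156, 0.2848]
ee_rot: [0.0, 1.0, -0.002, 0.0]
force: [-0.6, 0.1, 0.2]
grip_width: 1.007
```

```bash
cat > w.py <<'E'
import sys
from h import *
s,im=look("wrist",sys.argv[1]); c=cam("wrist",s); print(s["clock"],s["eef_pos"],Rq(s["ee_rot"]).as_matrix().round(3), s["force"])
for t in ("blue_beaker","blue_tip","blue_arm"):
    print(t,[(round(d["p"],2),[round(float(v),1) for v in d["centre"]]) for d in viewer.place_of(t,"wrist")[:3]])
hsv=cv2.cvtColor(im,cv2.COLOR_RGB2HSV)
m=cv2.inRange(hsv,(105,140,60),(128,255,255))
k,l,st,ce=cv2.connectedComponentsWithStats(m)
for i in range(1,k):
    if st[i,4]>15: print(st[i],ce[i].round(1), onz(c,ce[i],.11).round(4))
E
python3 w.py w2
```

```text
2.3333 [ 0.37927308 -0.31560595  0.28482253] [[ 1.    -0.004  0.   ]
 [-0.004 -1.    -0.   ]
 [ 0.     0.    -1.   ]] [-0.63951342  0.13580938  0.17352704]
blue_beaker [(0.74, [158.3, 283.3])]
blue_tip []
blue_arm []
[279 151  18   8  21] [287.4 153.2] [ 0.4262 -0.3216  0.11  ]
[270 162  27  28 601] [282.8 175.6] [ 0.4013 -0.3165  0.11  ]
```

View pics/w2.png

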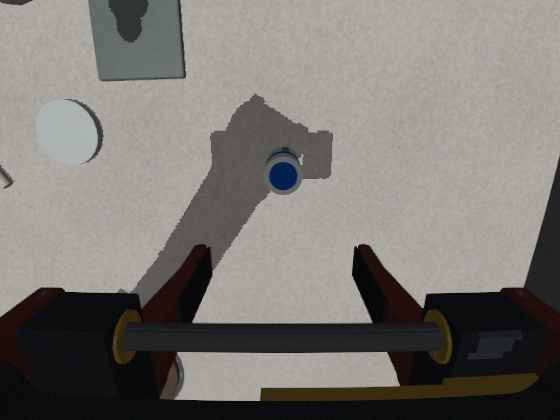

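Emit:
jog_arm --motion '[{"tx":2,"ty":-2.4,"tz":-1,"wx":0,"wy":0,"wz":0,"grip":1},{"tx":2,"ty":-2.4,"tz":-1,"wx":0,"wy":0,"wz":0,"grip":1},{"tx":2,"ty":-2.4,"tz":-1,"wx":0,"wy":0,"wz":0,"grip":1},{"tx":2,"ty":-2.4,"tz":-1,"wx":0,"wy":0,"wz":0,"grip":1},{"tx":0,"ty":0,"tz":0,"wx":0,"wy":0,"wz":0,"grip":1},{"tx":0,"ty":0,"tz":0,"wx":0,"wy":0,"wz":0,"grip":1}]'

```text
clock: 3.03
eef_pos: [0.4603, -0.2183, 0.325]
ee_rot: [0.0, 1.0, 0.003, 0.001]
force: [-0.6, -0.1, -0.5]
grip_width: 1.003
```

```bash
python3 w.py w3; python3 -c "
from h import *
s=r.get_state();np.savez('A.npz',p=s['eef_pos'],q=s['ee_rot'])
d=viewer.silhouettes('blue_arm','wrist')
for i,e in enumerate(d[:2]): print(e['p'],e['region'].sum()); cv2.imwrite(f'pics/sA{i}.png',e['region'].astype('uint8')*255)
"
```

```text
3.0333 [ 0.46029169 -0.21832483  0.32504854] [[ 1.     0.005  0.001]
 [ 0.005 -1.    -0.   ]
 [ 0.001  0.    -1.   ]] [-0.61647511 -0.07593988 -0.45362283]
blue_beaker [(0.72, [203.9, 342.8])]
blue_tip [(0.8, [107.3, 167.8]), (0.74, [76.4, 219.4])]
blue_arm [(0.75, [42.3, 202.8])]
[ 166   33   52   53 1030] [195.8  51.9] [ 0.617  -0.1194  0.11  ]
[345 204  11   4  24] [349.2 205.8] [ 0.4354 -0.3061  0.11  ]
[344 220  23  21 389] [355.1 230. ] [ 0.4015 -0.3167  0.11  ]
0.59 3885
```

View pics/w3.png

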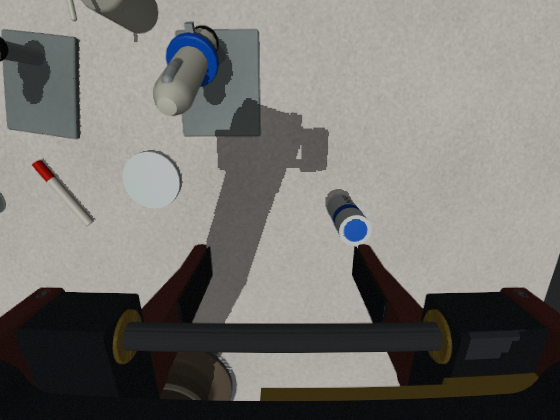

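Emit:
jog_arm --motion '[{"tx":0.6,"ty":-4,"tz":0,"wx":0,"wy":0,"wz":0,"grip":1},{"tx":0.6,"ty":-4,"tz":0,"wx":0,"wy":0,"wz":0,"grip":1},{"tx":0.6,"ty":-4,"tz":0,"wx":0,"wy":0,"wz":0,"grip":1},{"tx":0.6,"ty":-4,"tz":0,"wx":0,"wy":0,"wz":0,"grip":1},{"tx":0,"ty":0,"tz":0,"wx":0,"wy":0,"wz":0,"grip":1},{"tx":0,"ty":0,"tz":0,"wx":0,"wy":0,"wz":0,"grip":1}]'

```text
clock: 3.78
eef_pos: [0.4831, -0.0582, 0.3247]
ee_rot: [-0.0, 1.0, 0.002, 0.0]
force: [0.9, -0.7, -0.3]
grip_width: 1.002
```

```bash
python3 w.py w4; python3 -c "
from h import *
s=r.get_state();np.savez('B.npz',p=s['eef_pos'],q=s['ee_rot'])
d=viewer.silhouettes('blue_arm','wrist')
for i,e in enumerate(d[:2]): print(e['p'],e['region'].sum()); cv2.imwrite(f'pics/sB{i}.png',e['region'].astype('uint8')*255)
"
```

```text
3.7833 [ 0.48310817 -0.05819308  0.32467281] [[ 1.     0.004  0.   ]
 [ 0.004 -1.     0.   ]
 [ 0.    -0.    -1.   ]] [ 0.91497486 -0.72579842 -0.32202519]
blue_beaker [(0.7, [216.7, 429.5])]
blue_tip [(0.95, [137.5, 360.7])]
blue_arm [(0.61, [61.4, 339.7])]
[522   0  20   5  34] [531.2   1.4] [ 0.7025 -0.341   0.11  ]
[320  57  51  50 973] [341.9  74.9] [ 0.6155 -0.1264  0.11  ]
[438 219  20  11  81] [446.9 222.4] [ 0.4352 -0.2809  0.11  ]
[457 236  21  20 335] [467.1 245.3] [ 0.4012 -0.3167  0.11  ]
0.86 3789
```

View pics/w4.png

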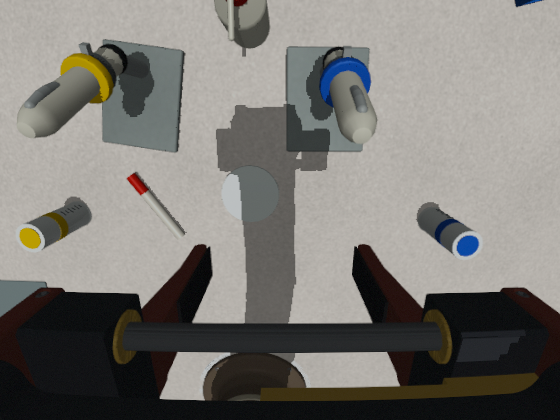

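```bash
python3 -c "
import cv2,numpy as np
out=[]
for f,s,(x,y) in (('w3','sA0',(130,10)),('w4','sB0',(290,30))):
    a=cv2.imread(f'pics/{f}.png'); m=cv2.imread(f'pics/{s}.png',0)
    b=a.copy(); cs,_=cv2.findContours(m,cv2.RETR_EXTERNAL,cv2.CHAIN_APPROX_NONE); 
    z=lambda q:cv2.resize(q[y:y+120,x:x+110],None,fx=3.5,fy=3.5,interpolation=cv2.INTER_NEAREST)
    zb=z(b); 
    for c in cs: cv2.drawContours(zb,[((c-[x,y])*3.5+1.7).astype(int)],-1,(0,0,255),1)
    out.append(zb)
cv2.imwrite('pics/z1.png',np.hstack(out))
"
```

```text
(no output)
```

View pics/z1.png

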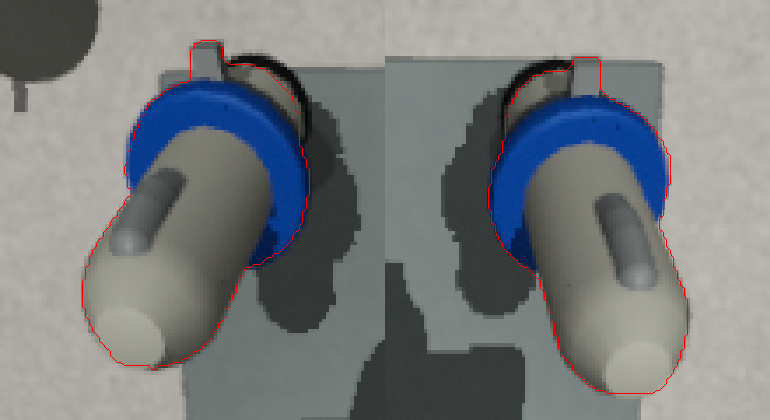

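```bash
cat > fit.py <<'E'
from h import *
def load(n):
    z=np.load(n+".npz"); return cam("wrist",dict(eef_pos=z["p"],ee_rot=z["q"]))
V={"A":(load("A"),cv2.imread("pics/w3.png").astype(float),(130,10)),"B":(load("B"),cv2.imread("pics/w4.png").astype(float),(290,30))}
off={"A":0,"B":385}
segs=[("A",(127,195),(104,240)),("A",(270,190),(244,262)),("B",(525,195),(542,280)),("B",(657,205),(677,265))]
pts=[]
for v,a,b in segs:
    c,im,(x0,y0)=V[v]
    f=lambda p:((p[0]-off[v])/3.5+x0-.5,(p[1])/3.5+y0-.5)
    a,b=f(a),f(b)
    g=cv2.GaussianBlur(im,(0,0),.7); g=np.abs(np.gradient(g,axis=1)).sum(2)
    L=[]
    for row in range(int(np.ceil(a[1])),int(b[1])+1):
        x=a[0]+(b[0]-a[0])*(row-a[1])/(b[1]-a[1]); xs=np.arange(int(round(x))-4,int(round(x))+5)
        k=xs[np.argmax(g[row,xs])]; p=g[row,k-1:k+2]; d=.5*(p[0]-p[2])/(p[0]-2*p[1]+p[2]); L.append((v,k+d,row,x))
    print(v,[(round(q[1]-q[3],1)) for q in L])
    pts+=L
tips={"A":(167.2,106.3),"B":(361.8,134.7)}
print({v:ray(V[v][0],tips[v]) and 0 for v in tips})
def ax(p):
    az,el=p[2],p[3]; a=np.array([np.cos(el)*np.cos(az),np.cos(el)*np.sin(az),np.sin(el)]); return np.array([p[0],p[1],.09]),a
def res(p,full=False):
    o,a=ax(p); out=[]
    for v,x,y,_ in pts:
        C,d=ray(V[v][0],(x,y)); n=np.cross(d,a); out.append((abs(np.dot(o-C,n))/np.linalg.norm(n)-.017)*1e3)
    t=[]
    for v in tips:
        t+=list((proj(V[v][0],o+.158*a)[0]-tips[v])*1.2*2)
    return np.r_[out,t,(p[3]-np.pi/3)*(180/np.pi)*10]
o=least_squares(res,[.63,-.12,np.pi,np.pi/3],loss="soft_l1",x_scale=[.01,.01,.1,.1])
p=o.x; print("org",p[:2],"az",np.degrees(p[2]),"el",np.degrees(p[3]),"tip",ax(p)[0]+.158*ax(p)[1]); print(res(p).round(1))
for n in("scene","top"): print(n,proj(cam(n),[ax(p)[0],ax(p)[0]+.158*ax(p)[1]]).round(1))
E
python3 fit.py
```

```text
A [np.float64(0.7), np.float64(0.6), np.float64(0.3), np.float64(0.2), np.float64(0.1), np.float64(0.0), np.float64(-0.3), np.float64(-0.5), np.float64(-0.6), np.float64(-0.9), np.float64(-1.2), np.float64(-1.4), np.float64(-1.8)]
A [np.float64(0.5), np.float64(1.0), np.float64(1.4), np.float64(1.7), np.float64(2.2), np.float64(2.7), np.float64(3.2), np.float64(2.3), np.float64(2.4), np.float64(2.6), np.float64(2.7), np.float64(2.4), np.float64(1.9), np.float64(1.9), np.float64(1.9), np.float64(1.9), np.float64(1.8), np.float64(1.6), np.float64(1.4), np.float64(1.3), np.float64(1.3)]
B [np.float64(-0.2), np.float64(-0.5), np.float64(-0.8), np.float64(-1.1), np.float64(-1.4), np.float64(-1.8), np.float64(-2.0), np.float64(-2.1), np.float64(-1.7), np.float64(-1.3), np.float64(-1.1), np.float64(-1.0), np.float64(-1.0), np.float64(-1.0), np.float64(-1.0), np.float64(-0.8), np.float64(-0.9), np.float64(-0.8), np.float64(-0.8), np.float64(-0.6), np.float64(-0.5), np.float64(-1.7), np.float64(-2.2), np.float64(-2.3)]
B [np.float64(1.5), np.float64(0.9), np.float64(0.3), np.float64(-0.4), np.float64(-1.2), np.float64(-1.7), np.float64(-1.6), np.float64(-1.6), np.float64(-1.5), np.float64(-1.4), np.float64(-1.4), np.float64(-1.3), np.float64(-1.2), np.float64(-1.0), np.float64(-1.1), np.float64(-0.9), np.float64(-0.8)]
{'A': 0, 'B': 0}
org [ 0.63141651 -0.12781576] az 180.26734391355632 el 59.94602716389225 tip [ 0.55228851 -0.12818498  0.22675753]
[-0.4 -0.4 -0.4 -0.4 -0.4 -0.5 -0.5 -0.4 -0.5 -0.3 -0.3 -0.3 -0.2 -2.3
 -1.7 -1.3 -0.9 -0.4  0.1  0.6 -0.1  0.1  0.3  0.5  0.2 -0.1 -0.  -0.
  0.   0.  -0.1 -0.2 -0.2 -0.1 -1.6 -1.2 -0.9 -0.5 -0.1  0.3  0.6  0.7
  0.4  0.1 -0.1 -0.2 -0.1 -0.   0.  -0.1 -0.   0.   0.1 -0.1 -0.1  1.
  1.5  1.7  3.   2.4  1.7  1.1  0.4 -0.1 -0.2 -0.2 -0.2 -0.3 -0.3 -0.3
 -0.3 -0.3 -0.4 -0.4 -0.3 -0.8 -0.4  1.7  4.9 -0.5]
scene [[234.2 214.2]
 [257.5 164.8]]
top [[312.9 183.3]
 [319.6 208.6]]
```

```bash
cat >> fit.py <<'E'
print("----")
keep=[i for i,q in enumerate(zip(pts,res(p))) if abs(q[1])<0.75]
pts=[pts[i] for i in keep]
def f(P): return np.r_[proj(V["A"][0],P)[0]-tips["A"],proj(V["B"][0],P)[0]-tips["B"]]
t=least_squares(f,[.55,-.12,.22]); print("tip tri",t.x,t.fun)
def res2(p):
    o=np.array([p[0],p[1],.09+p[4]]); a=ax(p)[1]; out=[]
    for v,x,y,_ in pts:
        C,d=ray(V[v][0],(x,y)); n=np.cross(d,a); out.append((abs(np.dot(o-C,n))/np.linalg.norm(n)-.017)*1e3)
    tt=[]
    for v in tips: tt+=list((proj(V[v][0],o+.158*a)[0]-tips[v])*3)
    return np.r_[out,tt,(p[3]-np.pi/3)*(180/np.pi)*10,p[4]*1e3]
o=least_squares(res2,np.r_[p,0],loss="soft_l1",x_scale=[.01,.01,.1,.1,.01]); p=o.x
print(p[:2],p[4],np.degrees(p[2:4]),"tip",np.array([p[0],p[1],.09+p[4]])+.158*ax(p)[1]); print(res2(p).round(1))
E
python3 fit.py | sed -n '/----/,$p'
```

```text
----
tip tri [ 0.55299956 -0.12791033  0.22481667] [ 0.14175398 -0.98598937 -0.16761597  1.00655903]
[ 0.63171477 -0.1280304 ] -0.0013235656934978076 [179.96985217  59.97911799] tip [ 0.55266491 -0.12798881  0.22547965]
[-0.2 -0.2 -0.2 -0.2 -0.2 -0.3 -0.3 -0.3 -0.3 -0.2 -0.2 -0.1 -0.  -0.7
 -0.1  0.4 -0.3 -0.2  0.1  0.3  0.  -0.3 -0.2 -0.2 -0.1 -0.2 -0.2 -0.3
 -0.3 -0.3 -0.6 -0.2  0.2  0.5  0.6  0.3 -0.  -0.2 -0.3 -0.2 -0.1 -0.1
 -0.2 -0.1 -0.1 -0.1 -0.3 -0.3  0.6  0.1  0.1 -0.   0.  -0.  -0.1 -0.1
 -0.1 -0.  -0.2 -0.1 -0.1 -0.1 -1.7  0.3  4.4 -0.2 -1.3]
```

Emit:
jog_arm --motion '[{"tx":-1,"ty":3.2,"tz":1,"wx":0,"wy":0,"wz":0,"grip":1},{"tx":-1,"ty":3.2,"tz":1,"wx":0,"wy":0,"wz":0,"grip":1},{"tx":-1,"ty":3.2,"tz":2,"wx":0,"wy":0,"wz":0,"grip":1},{"tx":-1,"ty":3.2,"tz":2,"wx":0,"wy":0,"wz":0,"grip":1},{"tx":-1,"ty":3.2,"tz":2,"wx":0,"wy":0,"wz":0,"grip":1},{"tx":-1,"ty":3.2,"tz":2,"wx":0,"wy":0,"wz":0,"grip":1},{"tx":-1,"ty":3.2,"tz":2,"wx":0,"wy":0,"wz":0,"grip":1},{"tx":-1,"ty":3.2,"tz":2,"wx":0,"wy":0,"wz":0.2,"grip":1},{"tx":0,"ty":0,"tz":0,"wx":0,"wy":0,"wz":0,"grip":1},{"tx":0,"ty":0,"tz":0,"wx":0,"wy":0,"wz":0,"grip":1},{"tx":0,"ty":0,"tz":0,"wx":0,"wy":0,"wz":0,"grip":1}]'

```text
clock: 4.95
eef_pos: [0.4029, -0.316, 0.1846]
ee_rot: [-0.0, 1.0, -0.003, -0.0]
force: [0.3, -0.3, -0.3]
grip_width: 1.002
```

```bash
python3 w.py w5
```

```text
4.95 [ 0.40289773 -0.31601305  0.18463327] [[ 1.    -0.005 -0.   ]
 [-0.005 -1.     0.001]
 [-0.    -0.001 -1.   ]] [ 0.27080285 -0.3485317  -0.30633653]
blue_beaker [(0.92, [193.3, 282.8])]
blue_tip []
blue_arm []
[262 188  42  16 140] [281.5 192.2] [ 0.4311 -0.3156  0.11  ]
[ 264  210   38   36 1085] [282.7 227.7] [ 0.4012 -0.3164  0.11  ]
```

View pics/w5.png

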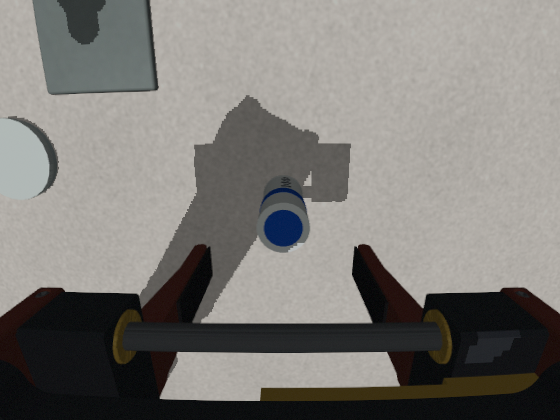

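Emit:
jog_arm --motion '[{"tx":-0.17,"ty":0,"tz":2.5,"wx":0,"wy":0,"wz":0,"grip":1},{"tx":0,"ty":0,"tz":2.5,"wx":0,"wy":0,"wz":0,"grip":1},{"tx":0,"ty":0,"tz":2.5,"wx":0,"wy":0,"wz":0,"grip":1},{"tx":0,"ty":0,"tz":2.2,"wx":0,"wy":0,"wz":0,"grip":1},{"tx":0,"ty":0,"tz":0.5,"wx":0,"wy":0,"wz":0,"grip":1},{"tx":0,"ty":0,"tz":0,"wx":0,"wy":0,"wz":0,"grip":1},{"tx":0,"ty":0,"tz":0,"wx":0,"wy":0,"wz":0,"grip":0.4},{"tx":0,"ty":0,"tz":0,"wx":0,"wy":0,"wz":0,"grip":0.4},{"tx":0,"ty":0,"tz":0,"wx":0,"wy":0,"wz":0,"grip":0.4},{"tx":0,"ty":0,"tz":0,"wx":0,"wy":0,"wz":0,"grip":0.4},{"tx":0,"ty":0,"tz":0,"wx":0,"wy":0,"wz":0,"grip":0.4},{"tx":0,"ty":0,"tz":0,"wx":0,"wy":0,"wz":0,"grip":0.4}]' --grip_force 35

```text
clock: 6.15
eef_pos: [0.4016, -0.3159, 0.0832]
ee_rot: [0.0, 1.0, -0.002, 0.0]
force: [0.3, -0.2, 0.1]
grip_width: 0.582
```

```bash
python3 w.py w6
```

```text
6.15 [ 0.40163697 -0.31592335  0.08315002] [[ 1.    -0.004  0.001]
 [-0.004 -1.    -0.001]
 [ 0.001  0.001 -1.   ]] [ 0.26328438 -0.16804693  0.12820736]
blue_beaker [(0.7, [220.2, 282.3])]
blue_tip []
blue_arm []
[249 223  69  31 610] [283.  232.9] [ 0.4369 -0.3163  0.11  ]
[ 252  273   65   51 2720] [283.7 299.4] [ 0.4019 -0.3165  0.11  ]
```

View pics/w6.png

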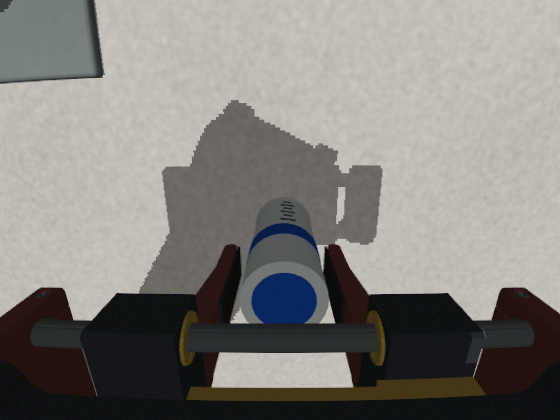

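Emit:
jog_arm --motion '[{"tx":0,"ty":0,"tz":0,"wx":0,"wy":0,"wz":0,"grip":0.2},{"tx":0,"ty":0,"tz":0,"wx":0,"wy":0,"wz":0,"grip":0.2},{"tx":0,"ty":0,"tz":0,"wx":0,"wy":0,"wz":0,"grip":0.2},{"tx":0,"ty":0,"tz":0,"wx":0,"wy":0,"wz":0,"grip":0.2},{"tx":0,"ty":0,"tz":0,"wx":0,"wy":0,"wz":0,"grip":0.2}]'

```text
clock: 6.77
eef_pos: [0.4016, -0.3158, 0.0828]
ee_rot: [0.0, 1.0, -0.002, 0.0]
force: [-0.7, -0.0, 4.7]
grip_width: 0.502
```

```bash
python3 w.py w7
```

```text
6.7667 [ 0.40158365 -0.31582461  0.08281471] [[ 1.    -0.003  0.   ]
 [-0.003 -1.    -0.   ]
 [ 0.     0.    -1.   ]] [-0.67761886 -0.02743103  4.74041986]
blue_beaker [(0.66, [224.4, 285.1])]
blue_tip []
blue_arm []
[248 223  69  31 612] [282.1 233.2] [ 0.4368 -0.3158  0.11  ]
[ 250  273   65   51 2709] [281.6 299.6] [ 0.4019 -0.3154  0.11  ]
```

Emit:
jog_arm --motion '[{"tx":0,"ty":0,"tz":-2,"wx":0,"wy":0,"wz":0,"grip":0.2},{"tx":0,"ty":0,"tz":-3.5,"wx":0,"wy":0,"wz":0,"grip":0.2},{"tx":0,"ty":0,"tz":-3.5,"wx":0,"wy":0,"wz":0,"grip":0.2},{"tx":0,"ty":0,"tz":-3.5,"wx":0,"wy":0,"wz":0,"grip":0.2},{"tx":0,"ty":0,"tz":-3.5,"wx":0,"wy":0,"wz":0,"grip":0.2},{"tx":0,"ty":0,"tz":-3.5,"wx":0,"wy":0,"wz":0,"grip":0.2},{"tx":0,"ty":0,"tz":-3.5,"wx":0,"wy":0,"wz":0,"grip":0.2},{"tx":0,"ty":0,"tz":-2,"wx":0,"wy":0,"wz":0,"grip":0.2},{"tx":0,"ty":0,"tz":0,"wx":0,"wy":6,"wz":0,"grip":0.2},{"tx":0,"ty":0,"tz":0,"wx":0,"wy":6,"wz":0,"grip":0.2},{"tx":0,"ty":0,"tz":0,"wx":0,"wy":6,"wz":0,"grip":0.2},{"tx":0,"ty":0,"tz":0,"wx":0,"wy":6,"wz":0,"grip":0.2},{"tx":0,"ty":0,"tz":0,"wx":0,"wy":6,"wz":0,"grip":0.2},{"tx":0,"ty":0,"tz":0,"wx":0,"wy":0,"wz":0,"grip":0.2},{"tx":0,"ty":0,"tz":0,"wx":0,"wy":0,"wz":0,"grip":0.2}]'

```text
clock: 8.22
eef_pos: [0.3999, -0.3157, 0.3318]
ee_rot: [0.0, 0.966, -0.003, 0.257]
force: [0.9, -0.0, -0.6]
grip_width: 0.502
```

```bash
cat > g.py <<'E'
import sys
from h import *
o=np.array([.6315,-.128,.0895]); a=np.array([-.5,0,3**.5/2]); X=np.array([3**.5/2,0,.5]); Y=np.cross(a,X)
s=r.get_state(); M=Rq(s["ee_rot"]).as_matrix(); p=s["eef_pos"]
rim=p+M@[.0003,0.0003,.0828]; d=rim-o
print("t",s["clock"],"tcp",p.round(4),"rim in arm: x %.1f y %.1f s %.1f mm"%tuple(1e3*np.array([d@X,d@Y,d@a])))
e=R.from_matrix(M.T@np.c_[X,-Y,-a]).as_rotvec(degrees=True); print("rot err tool deg",e.round(2), "force arm xyz",np.array([s["force"]@X,s["force"]@Y,s["force"]@a]).round(1),"torque",s["torque"].round(2),"w",round(s["grip_width"],3))
if len(sys.argv)>1:
    S=float(sys.argv[1])/1e3; g=o+a*(S+.0828)-M@[.0003,.0003,0]
    print("to s=%g: tool cm"%(S*1e3),(M.T@(g-p)*100).round(2))
E
python3 g.py 200
```

```text
t 8.2167 tcp [ 0.3999 -0.3157  0.3318] rim in arm: x -79.4 y -188.2 s 242.8 mm
rot err tool deg [ 0.11  0.18 -0.35] force arm xyz [ 0.5 -0.  -1. ] torque [ 0.08  0.54 -0.02] w 0.502
to s=200: tool cm [  7.81 -18.86   4.23]
```

Emit:
jog_arm --motion '[{"tx":1.1,"ty":-2.7,"tz":0.6,"wx":0,"wy":0,"wz":-0.3,"grip":0.2},{"tx":1.1,"ty":-2.7,"tz":0.6,"wx":0,"wy":0,"wz":0,"grip":0.2},{"tx":1.1,"ty":-2.7,"tz":0.6,"wx":0,"wy":0,"wz":0,"grip":0.2},{"tx":1.1,"ty":-2.7,"tz":0.6,"wx":0,"wy":0,"wz":0,"grip":0.2},{"tx":1.1,"ty":-2.7,"tz":0.6,"wx":0,"wy":0,"wz":0,"grip":0.2},{"tx":1.1,"ty":-2.7,"tz":0.6,"wx":0,"wy":0,"wz":0,"grip":0.2},{"tx":1.2,"ty":-2.7,"tz":0.6,"wx":0,"wy":0,"wz":0,"grip":0.2},{"tx":0,"ty":0,"tz":0,"wx":0,"wy":0,"wz":0,"grip":0.2},{"tx":0,"ty":0,"tz":0,"wx":0,"wy":0,"wz":0,"grip":0.2},{"tx":0,"ty":0,"tz":0,"wx":0,"wy":0,"wz":0,"grip":0.2}]'

```text
clock: 9.05
eef_pos: [0.4904, -0.1266, 0.335]
ee_rot: [0.001, 0.966, 0.001, 0.258]
force: [0.1, -0.9, -1.4]
grip_width: 0.502
```

```bash
python3 g.py 165; python3 w.py w8; python3 -c "
from h import *
look('scene','s8'); a=cv2.imread('pics/s8.png')[80:260,180:360]; b=cv2.resize(a,None,fx=3.2,fy=3.2,interpolation=cv2.INTER_CUBIC); cv2.imwrite('pics/s8z.png',b)"
```

```text
t 9.05 tcp [ 0.4904 -0.1266  0.335 ] rim in arm: x 0.8 y 1.0 s 200.3 mm
rot err tool deg [0.08 0.06 0.2 ] force arm xyz [-0.6 -0.9 -1.2] torque [0.01 0.53 0.06] w 0.502
to s=165: tool cm [-0.09  0.11  3.53]
9.05 [ 0.49044736 -0.12656563  0.33499536] [[ 0.867  0.002  0.499]
 [ 0.003 -1.    -0.001]
 [ 0.499  0.003 -0.867]] [ 0.10212769 -0.87751558 -1.36724626]
blue_beaker [(0.95, [222.1, 283.8])]
blue_tip [(0.59, [212.1, 280.0])]
blue_arm [(0.96, [176.3, 277.4])]
[ 428   60  132   81 4843] [493.1  98. ] [ 0.7586 -0.4616  0.11  ]
[260 165  40  32 511] [279.6 177.3] [ 0.6233 -0.1234  0.11  ]
[248 223  69  31 618] [282.2 233.3] [ 0.5432 -0.1272  0.11  ]
[ 250  273   65   51 2684] [281.6 299.7] [ 0.4556 -0.1267  0.11  ]
```

View pics/w8.png

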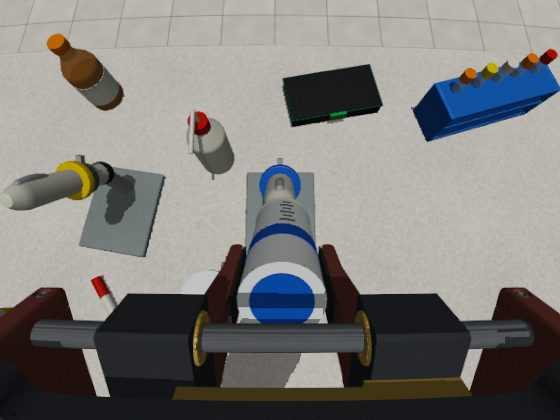

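View pics/s8z.png

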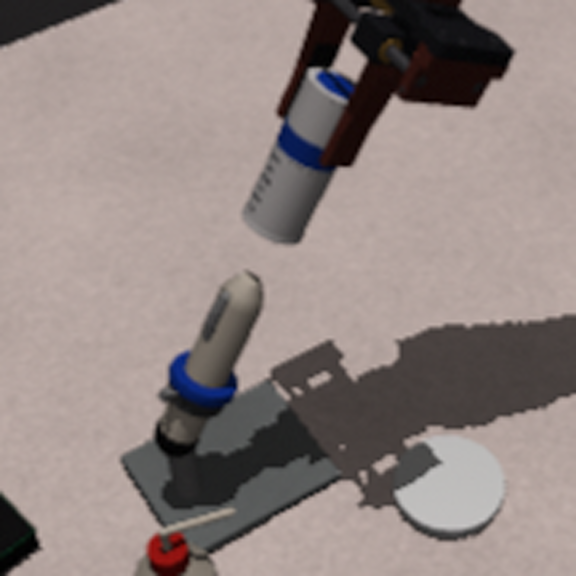

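Emit:
jog_arm --motion '[{"tx":-0.09,"ty":0.1,"tz":1.2,"wx":0,"wy":0,"wz":0.2,"grip":0.2},{"tx":0,"ty":0,"tz":1.2,"wx":0,"wy":0,"wz":0,"grip":0.2},{"tx":0,"ty":0,"tz":1.1,"wx":0,"wy":0,"wz":0,"grip":0.2},{"tx":0,"ty":0,"tz":0.5,"wx":0,"wy":0,"wz":0,"grip":0.2},{"tx":0,"ty":0,"tz":0.5,"wx":0,"wy":0,"wz":0,"grip":0.2},{"tx":0,"ty":0,"tz":0.5,"wx":0,"wy":0,"wz":0,"grip":0.2},{"tx":0,"ty":0,"tz":0,"wx":0,"wy":0,"wz":0,"grip":0.2},{"tx":0,"ty":0,"tz":0,"wx":0,"wy":0,"wz":0,"grip":0.2}]'

```text
clock: 9.97
eef_pos: [0.5141, -0.1278, 0.2911]
ee_rot: [0.001, 0.966, -0.001, 0.259]
force: [-0.4, 0.5, -1.2]
grip_width: 0.502
```

```bash
python3 g.py 138; python3 -c "
from h import *
o=np.array([.6315,-.128,.0895]); a=np.array([-.5,0,3**.5/2])
for n,(x,y,w) in dict(scene=(180,80,180),top=(270,150,90)).items():
    s,im=look(n,n+'9'); b=cv2.resize(im[y:y+w,x:x+w,::-1],(390,390),interpolation=cv2.INTER_CUBIC); cv2.imwrite(f'pics/{n}9z.png',b)
cv2.imwrite('pics/9.png',np.hstack([cv2.imread('pics/scene9z.png'),cv2.imread('pics/top9z.png')]))
"
```

```text
t 9.9667 tcp [ 0.5141 -0.1278  0.2911] rim in arm: x -0.5 y -0.3 s 150.5 mm
rot err tool deg [ 0.09  0.01 -0.08] force arm xyz [-1.   0.5 -0.8] torque [-0.01  0.53  0.04] w 0.502
to s=138: tool cm [ 0.05 -0.02  1.25]
```

View pics/9.png

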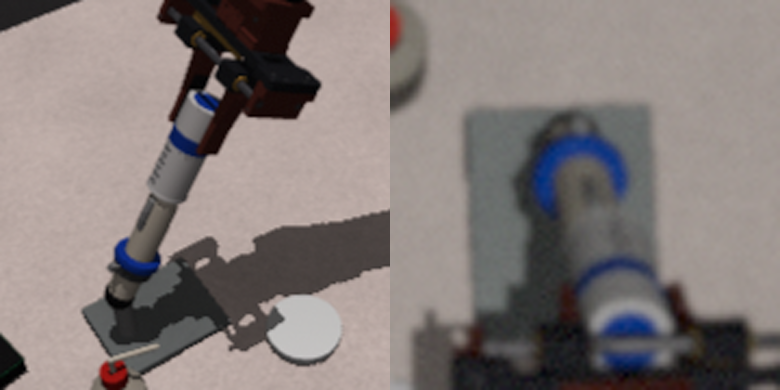

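Emit:
jog_arm --motion '[{"tx":0.03,"ty":0,"tz":0.4,"wx":0,"wy":0,"wz":0,"grip":0.2},{"tx":0,"ty":0,"tz":0.4,"wx":0,"wy":0,"wz":0,"grip":0.2},{"tx":0,"ty":0,"tz":0.4,"wx":0,"wy":0,"wz":0,"grip":0.2},{"tx":0,"ty":0,"tz":0,"wx":0,"wy":0,"wz":0,"grip":0.2}]'

```text
clock: 10.4
eef_pos: [0.5214, -0.1262, 0.2807]
ee_rot: [-0.0, 0.966, -0.0, 0.259]
force: [3.9, 4.3, -0.7]
grip_width: 0.505
```

```bash
python3 g.py 130
```

```text
t 10.4 tcp [ 0.5214 -0.1262  0.2807] rim in arm: x 0.6 y 1.5 s 137.9 mm
rot err tool deg [-0.01 -0.05 -0.  ] force arm xyz [ 3.   4.3 -2.5] torque [ 1.15 -0.31  0.65] w 0.505
to s=130: tool cm [-0.05  0.15  0.79]
```

Emit:
jog_arm --motion '[{"tx":0,"ty":0,"tz":0.3,"wx":0,"wy":0,"wz":0,"grip":0.2},{"tx":0,"ty":0,"tz":0.3,"wx":0,"wy":0,"wz":0,"grip":0.2},{"tx":0,"ty":0,"tz":0,"wx":0,"wy":0,"wz":0,"grip":0.2}]'

```text
clock: 10.65
eef_pos: [0.5245, -0.1256, 0.2757]
ee_rot: [-0.0, 0.966, 0.0, 0.259]
force: [3.1, 6.1, -0.5]
grip_width: 0.504
```

```bash
python3 g.py 120
```

```text
t 10.65 tcp [ 0.5245 -0.1256  0.2757] rim in arm: x 0.8 y 2.2 s 132.0 mm
rot err tool deg [-0.05 -0.06  0.03] force arm xyz [ 2.5  6.1 -2. ] torque [ 1.69 -0.38  0.98] w 0.504
to s=120: tool cm [-0.08  0.21  1.2 ]
```

Emit:
jog_arm --motion '[{"tx":0.05,"ty":-0.25,"tz":0,"wx":0,"wy":0,"wz":0,"grip":0.2},{"tx":0,"ty":0,"tz":0,"wx":0,"wy":0,"wz":0,"grip":0.2},{"tx":0,"ty":0,"tz":0,"wx":0,"wy":0,"wz":0,"grip":0.2}]'

```text
clock: 10.9
eef_pos: [0.5243, -0.125, 0.2761]
ee_rot: [0.001, 0.966, -0.001, 0.259]
force: [2.7, 2.3, 0.1]
grip_width: 0.502
```

```bash
python3 g.py 120
```

```text
t 10.9 tcp [ 0.5243 -0.125   0.2761] rim in arm: x 0.9 y 2.5 s 132.4 mm
rot err tool deg [ 0.09 -0.05 -0.04] force arm xyz [ 2.3  2.3 -1.3] torque [ 0.59 -0.31  0.37] w 0.502
to s=120: tool cm [-0.08  0.26  1.24]
```

Emit:
jog_arm --motion '[{"tx":0.05,"ty":-0.15,"tz":0.2,"wx":0,"wy":0,"wz":0,"grip":0.2},{"tx":0,"ty":0,"tz":0.4,"wx":0,"wy":0,"wz":0,"grip":0.2},{"tx":0,"ty":0,"tz":0.4,"wx":0,"wy":0,"wz":0,"grip":0.2}]'

```text
clock: 11.15
eef_pos: [0.5299, -0.1243, 0.2678]
ee_rot: [0.001, 0.966, -0.001, 0.26]
force: [1.2, 0.4, 2.9]
grip_width: 0.499
```

```bash
python3 g.py 120
```

```text
t 11.15 tcp [ 0.5299 -0.1243  0.2678] rim in arm: x 1.6 y 3.2 s 122.4 mm
rot err tool deg [ 0.16 -0.09 -0.08] force arm xyz [2.5 0.4 1.9] torque [ 0.15 -0.4   0.06] w 0.499
to s=120: tool cm [-0.15  0.34  0.24]
```

Emit:
jog_arm --motion '[{"tx":0,"ty":0,"tz":0.3,"wx":0,"wy":0,"wz":0,"grip":0.2},{"tx":0,"ty":0,"tz":0.3,"wx":0,"wy":0,"wz":0,"grip":0.2},{"tx":0,"ty":0,"tz":0.3,"wx":0,"wy":0,"wz":0,"grip":0.2}]'

```text
clock: 11.4
eef_pos: [0.5343, -0.1241, 0.2597]
ee_rot: [0.001, 0.966, -0.001, 0.259]
force: [2.7, -0.4, 3.7]
grip_width: 0.505
```

```bash
python3 g.py 110
```

```text
t 11.4 tcp [ 0.5343 -0.1241  0.2597] rim in arm: x 1.3 y 3.4 s 113.2 mm
rot err tool deg [ 0.12 -0.05 -0.08] force arm xyz [ 4.1 -0.4  1.8] torque [ 0.07 -0.53  0.06] w 0.505
to s=110: tool cm [-0.12  0.36  0.32]
```

```bash
python3 - <<'E'
from h import *
o=np.array([.6315,-.1265,.0895]); a=np.array([-.5,0,3**.5/2]); X=np.array([3**.5/2,0,.5])
for n in "AB":
    z=np.load(n+".npz"); c=cam("wrist",dict(eef_pos=z["p"],ee_rot=z["q"]))
    print(n,{"A":(188,46),"B":(343.5,70.4)}[n],[(s,proj(c,o+a*s/1e3+X*.017)[0].round(1).tolist()) for s in range(58,98,6)])
E
```

```text
A (188, 46) [(58, [188.1, 41.7]), (64, [186.7, 43.7]), (70, [185.3, 45.8]), (76, [183.9, 48.0]), (82, [182.4, 50.2]), (88, [180.8, 52.5]), (94, [179.2, 54.8])]
B (343.5, 70.4) [(58, [345.1, 67.3]), (64, [346.0, 69.6]), (70, [346.9, 72.1]), (76, [347.9, 74.6]), (82, [348.9, 77.1]), (88, [349.9, 79.8]), (94, [351.0, 82.5])]
```

Emit:
jog_arm --motion '[{"tx":0,"ty":0,"tz":0.3,"wx":0,"wy":0,"wz":0,"grip":0.2},{"tx":0,"ty":0,"tz":0.3,"wx":0,"wy":0,"wz":0,"grip":0.2},{"tx":0,"ty":0,"tz":0.3,"wx":0,"wy":0,"wz":0,"grip":0.2},{"tx":0,"ty":0,"tz":0.3,"wx":0,"wy":0,"wz":0,"grip":0.2},{"tx":0,"ty":0,"tz":0.3,"wx":0,"wy":0,"wz":0,"grip":0.2}]'

```text
clock: 11.82
eef_pos: [0.5416, -0.124, 0.2467]
ee_rot: [0.001, 0.966, -0.001, 0.259]
force: [1.9, -0.6, 4.2]
grip_width: 0.498
```

```bash
python3 g.py 90
```

```text
t 11.8167 tcp [ 0.5416 -0.124   0.2467] rim in arm: x 1.1 y 3.5 s 98.3 mm
rot err tool deg [ 0.12 -0.03 -0.07] force arm xyz [ 3.8 -0.6  2.7] torque [-0.06 -0.73 -0.09] w 0.498
to s=90: tool cm [-0.1   0.37  0.83]
```

Emit:
jog_arm --motion '[{"tx":0,"ty":0,"tz":0.2,"wx":0,"wy":0,"wz":0,"grip":0.2},{"tx":0,"ty":0,"tz":0.2,"wx":0,"wy":0,"wz":0,"grip":0.2},{"tx":0,"ty":0,"tz":0.2,"wx":0,"wy":0,"wz":0,"grip":0.2}]'

```text
clock: 12.07
eef_pos: [0.5445, -0.124, 0.2415]
ee_rot: [0.001, 0.966, -0.001, 0.259]
force: [2.2, 0.0, 6.0]
grip_width: 0.5
```

```bash
python3 g.py 90
```

```text
t 12.0667 tcp [ 0.5445 -0.124   0.2415] rim in arm: x 1.0 y 3.6 s 92.3 mm
rot err tool deg [ 0.11 -0.02 -0.07] force arm xyz [4.9 0.  4.1] torque [-0.09 -0.72 -0.07] w 0.5
to s=90: tool cm [-0.09  0.37  0.23]
```

Emit:
jog_arm --motion '[{"tx":0.05,"ty":0,"tz":0.2,"wx":0,"wy":0,"wz":0,"grip":0.2},{"tx":0,"ty":0,"tz":0.2,"wx":0,"wy":0,"wz":0,"grip":0.2}]'

```text
clock: 12.23
eef_pos: [0.5468, -0.1239, 0.2382]
ee_rot: [0.001, 0.966, -0.001, 0.259]
force: [2.7, -0.1, 4.5]
grip_width: 0.502
```

```bash
python3 g.py 80
```

```text
t 12.2333 tcp [ 0.5468 -0.1239  0.2382] rim in arm: x 1.3 y 3.6 s 88.3 mm
rot err tool deg [ 0.11  0.   -0.07] force arm xyz [ 4.6 -0.1  2.5] torque [-0.08 -0.64 -0.05] w 0.502
to s=80: tool cm [-0.13  0.37  0.83]
```

Emit:
jog_arm --motion '[{"tx":0,"ty":0,"tz":0.2,"wx":0,"wy":0,"wz":0,"grip":0.2},{"tx":0,"ty":0,"tz":0.2,"wx":0,"wy":0,"wz":0,"grip":0.2}]'

```text
clock: 12.4
eef_pos: [0.5488, -0.1239, 0.2347]
ee_rot: [0.001, 0.966, -0.001, 0.259]
force: [2.6, -1.5, 3.8]
grip_width: 0.503
```

```bash
python3 g.py 80
```

```text
t 12.4 tcp [ 0.5488 -0.1239  0.2347] rim in arm: x 1.3 y 3.6 s 84.3 mm
rot err tool deg [ 0.1  -0.   -0.07] force arm xyz [ 4.1 -1.5  2. ] torque [-0.1  -0.65 -0.07] w 0.503
to s=80: tool cm [-0.13  0.38  0.43]
```

Emit:
jog_arm --motion '[{"tx":0,"ty":0,"tz":0.1,"wx":0,"wy":0,"wz":0,"grip":0.2},{"tx":0,"ty":0,"tz":0.1,"wx":0,"wy":0,"wz":0,"grip":0.2},{"tx":0,"ty":0,"tz":0.1,"wx":0,"wy":0,"wz":0,"grip":0.2}]'

```text
clock: 12.65
eef_pos: [0.5503, -0.1239, 0.2322]
ee_rot: [0.001, 0.966, -0.001, 0.259]
force: [1.9, -0.6, 4.1]
grip_width: 0.504
```

```bash
python3 g.py 80
```

```text
t 12.65 tcp [ 0.5503 -0.1239  0.2322] rim in arm: x 1.3 y 3.7 s 81.4 mm
rot err tool deg [ 0.1  -0.   -0.07] force arm xyz [ 3.7 -0.6  2.6] torque [-0.12 -0.68 -0.05] w 0.504
to s=80: tool cm [-0.13  0.38  0.14]
```

Emit:
jog_arm --motion '[{"tx":0,"ty":0,"tz":0.1,"wx":0,"wy":0,"wz":0,"grip":0.2},{"tx":0,"ty":0,"tz":0.1,"wx":0,"wy":0,"wz":0,"grip":0.2},{"tx":0,"ty":0,"tz":0.1,"wx":0,"wy":0,"wz":0,"grip":0.2}]'

```text
clock: 12.9
eef_pos: [0.5518, -0.1239, 0.2296]
ee_rot: [0.001, 0.966, -0.001, 0.259]
force: [2.2, -0.2, 4.5]
grip_width: 0.499
```

```bash
python3 g.py 80;  python3 -c "
from h import *
for n,(x,y,w) in dict(scene=(210,130,90),wrist=(220,100,120)).items():
    s,im=look(n,n+'10'); b=cv2.resize(im[y:y+w,x:x+w,::-1],(390,390),interpolation=cv2.INTER_CUBIC); cv2.imwrite(f'pics/{n}10z.png',b)
cv2.imwrite('pics/10.png',np.hstack([cv2.imread('pics/scene10z.png'),cv2.imread('pics/wrist10z.png')]))
"; python3 g.py
```

```text
t 12.9 tcp [ 0.5518 -0.1239  0.2296] rim in arm: x 1.3 y 3.6 s 78.4 mm
rot err tool deg [ 0.1  -0.01 -0.07] force arm xyz [ 4.2 -0.2  2.8] torque [-0.07 -0.63 -0.04] w 0.499
to s=80: tool cm [-0.13  0.38 -0.16]
t 13.0 tcp [ 0.5517 -0.1239  0.2295] rim in arm: x 1.2 y 3.7 s 78.3 mm
rot err tool deg [ 0.09  0.01 -0.07] force arm xyz [ 4.3 -0.5  0.6] torque [-0.19 -0.69 -0.08] w 0.507
```

View pics/10.png

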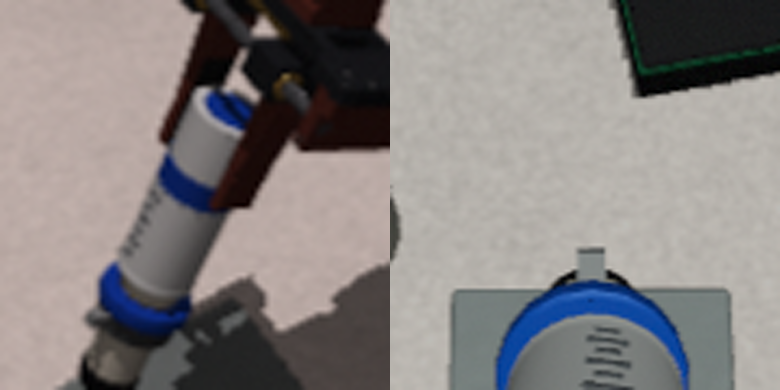

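Emit:
jog_arm --motion '[{"tx":0,"ty":0,"tz":0.1,"wx":0,"wy":0,"wz":0,"grip":0.2},{"tx":0,"ty":0,"tz":0.1,"wx":0,"wy":0,"wz":0,"grip":0.2},{"tx":0,"ty":0,"tz":0.1,"wx":0,"wy":0,"wz":0,"grip":0.2}]'

```text
clock: 13.25
eef_pos: [0.5533, -0.1239, 0.227]
ee_rot: [0.001, 0.966, -0.001, 0.259]
force: [3.3, -1.9, 4.0]
grip_width: 0.499
```

```bash
python3 g.py
```

```text
t 13.25 tcp [ 0.5533 -0.1239  0.227 ] rim in arm: x 1.3 y 3.6 s 75.4 mm
rot err tool deg [ 0.1  -0.01 -0.07] force arm xyz [ 4.9 -1.9  1.8] torque [-0.08 -0.61 -0.04] w 0.499
```

Emit:
jog_arm --motion '[{"tx":0,"ty":0,"tz":0.1,"wx":0,"wy":0,"wz":0,"grip":0.2},{"tx":0,"ty":0,"tz":0.1,"wx":0,"wy":0,"wz":0,"grip":0.2}]'

```text
clock: 13.42
eef_pos: [0.5543, -0.1239, 0.2252]
ee_rot: [0.001, 0.966, -0.001, 0.259]
force: [2.1, -0.7, 3.1]
grip_width: 0.502
```

```bash
python3 g.py
```

```text
t 13.4167 tcp [ 0.5543 -0.1239  0.2252] rim in arm: x 1.3 y 3.6 s 73.4 mm
rot err tool deg [ 0.1  -0.   -0.07] force arm xyz [ 3.4 -0.7  1.6] torque [-0.11 -0.67 -0.13] w 0.502
```

Emit:
jog_arm --motion '[{"tx":0,"ty":0,"tz":0.1,"wx":0,"wy":0,"wz":0,"grip":0.2},{"tx":0,"ty":0,"tz":0.1,"wx":0,"wy":0,"wz":0,"grip":0.2}]'

```text
clock: 13.58
eef_pos: [0.5553, -0.1239, 0.2236]
ee_rot: [0.001, 0.966, -0.001, 0.259]
force: [2.1, -0.6, 5.1]
grip_width: 0.499
```

```bash
python3 g.py
```

```text
t 13.5833 tcp [ 0.5553 -0.1239  0.2236] rim in arm: x 1.3 y 3.6 s 71.4 mm
rot err tool deg [ 0.1  -0.01 -0.07] force arm xyz [ 4.4 -0.6  3.3] torque [-0.12 -0.64 -0.15] w 0.499
```

Emit:
jog_arm --motion '[{"tx":0,"ty":0,"tz":0.1,"wx":0,"wy":0,"wz":0,"grip":0.2},{"tx":0,"ty":0,"tz":0.1,"wx":0,"wy":0,"wz":0,"grip":0.2}]'

```text
clock: 13.75
eef_pos: [0.5563, -0.1239, 0.2218]
ee_rot: [0.001, 0.966, -0.001, 0.259]
force: [2.0, -1.5, 3.5]
grip_width: 0.502
```

```bash
python3 g.py;  python3 -c "
from h import *
for n,(x,y,w) in dict(scene=(210,130,90),wrist=(220,100,120)).items():
    s,im=look(n,n+'11'); b=cv2.resize(im[y:y+w,x:x+w,::-1],(390,390),interpolation=cv2.INTER_CUBIC); cv2.imwrite(f'pics/{n}11z.png',b)
cv2.imwrite('pics/11.png',np.hstack([cv2.imread('pics/scene11z.png'),cv2.imread('pics/wrist11z.png')]))
"; python3 g.py
```

```text
t 13.75 tcp [ 0.5563 -0.1239  0.2218] rim in arm: x 1.3 y 3.6 s 69.4 mm
rot err tool deg [ 0.1  -0.01 -0.07] force arm xyz [ 3.4 -1.5  2. ] torque [-0.1  -0.61 -0.09] w 0.502
t 13.85 tcp [ 0.5562 -0.1239  0.2216] rim in arm: x 1.1 y 3.7 s 69.2 mm
rot err tool deg [ 0.09  0.01 -0.07] force arm xyz [ 4.7 -0.7 -1.1] torque [-0.2  -0.74 -0.16] w 0.502
```

View pics/11.png

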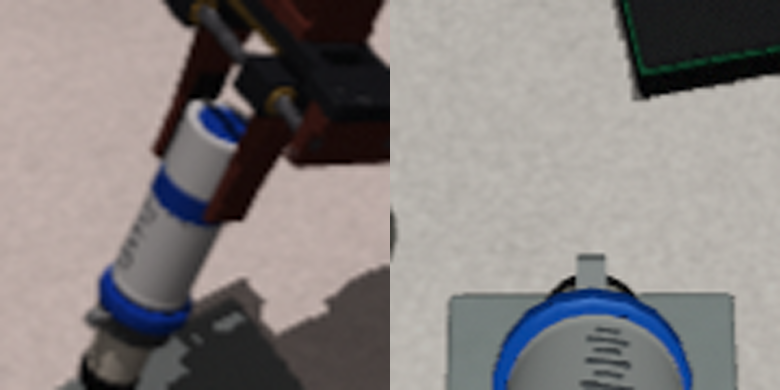

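Emit:
jog_arm --motion '[{"tx":0,"ty":0,"tz":0.1,"wx":0,"wy":0,"wz":0,"grip":0.2},{"tx":0,"ty":0,"tz":0.1,"wx":0,"wy":0,"wz":0,"grip":0.2}]'

```text
clock: 14.02
eef_pos: [0.5573, -0.124, 0.2201]
ee_rot: [0.001, 0.966, -0.001, 0.259]
force: [2.6, -1.2, 4.9]
grip_width: 0.5
```

```bash
python3 g.py
```

```text
t 14.0167 tcp [ 0.5573 -0.124   0.2201] rim in arm: x 1.3 y 3.6 s 67.4 mm
rot err tool deg [ 0.11 -0.01 -0.07] force arm xyz [ 4.7 -1.2  2.9] torque [-0.1  -0.64 -0.07] w 0.5
```

Emit:
jog_arm --motion '[{"tx":0,"ty":0,"tz":0.1,"wx":0,"wy":0,"wz":0,"grip":0.2}]'

```text
clock: 14.1
eef_pos: [0.5578, -0.1239, 0.2192]
ee_rot: [0.001, 0.966, -0.001, 0.259]
force: [2.1, -1.0, 4.3]
grip_width: 0.5
```

```bash
python3 g.py
```

```text
t 14.1 tcp [ 0.5578 -0.1239  0.2192] rim in arm: x 1.3 y 3.6 s 66.4 mm
rot err tool deg [ 0.1  -0.01 -0.07] force arm xyz [ 4.  -1.   2.7] torque [-0.09 -0.65 -0.04] w 0.5
```

Emit:
jog_arm --motion '[{"tx":0,"ty":0,"tz":0.1,"wx":0,"wy":0,"wz":0,"grip":0.2}]'

```text
clock: 14.18
eef_pos: [0.5583, -0.1239, 0.2183]
ee_rot: [0.001, 0.966, -0.001, 0.259]
force: [1.0, -1.1, 5.8]
grip_width: 0.503
```

```bash
python3 g.py
```

```text
t 14.1833 tcp [ 0.5583 -0.1239  0.2183] rim in arm: x 1.3 y 3.6 s 65.4 mm
rot err tool deg [ 0.1  -0.   -0.07] force arm xyz [ 3.8 -1.1  4.5] torque [-0.07 -0.66 -0.05] w 0.503
```

Emit:
jog_arm --motion '[{"tx":0,"ty":0,"tz":0.1,"wx":0,"wy":0,"wz":0,"grip":0.2}]'

```text
clock: 14.27
eef_pos: [0.5588, -0.1239, 0.2176]
ee_rot: [0.001, 0.966, -0.001, 0.259]
force: [0.4, -1.4, 6.5]
grip_width: 0.505
```

```bash
python3 g.py
```

```text
t 14.2667 tcp [ 0.5588 -0.1239  0.2176] rim in arm: x 1.4 y 3.6 s 64.5 mm
rot err tool deg [ 0.1  -0.01 -0.07] force arm xyz [ 3.6 -1.4  5.4] torque [-0.05 -0.59 -0.07] w 0.505
```

Emit:
jog_arm --motion '[{"tx":0,"ty":0,"tz":0.1,"wx":0,"wy":0,"wz":0,"grip":0.2}]'

```text
clock: 14.35
eef_pos: [0.5593, -0.1239, 0.2167]
ee_rot: [0.001, 0.966, -0.001, 0.259]
force: [1.1, -0.1, 7.4]
grip_width: 0.502
```

```bash
python3 g.py
```

```text
t 14.35 tcp [ 0.5593 -0.1239  0.2167] rim in arm: x 1.4 y 3.6 s 63.5 mm
rot err tool deg [ 0.1  -0.01 -0.07] force arm xyz [ 4.7 -0.1  5.8] torque [ 0.07 -0.59  0.  ] w 0.502
```

Emit:
jog_arm --motion '[{"tx":0,"ty":0,"tz":0.1,"wx":0,"wy":0,"wz":0,"grip":0.2}]'

```text
clock: 14.43
eef_pos: [0.5598, -0.1239, 0.216]
ee_rot: [0.001, 0.966, -0.001, 0.259]
force: [-0.6, -0.1, 9.2]
grip_width: 0.499
```

```bash
python3 g.py
```

```text
t 14.4333 tcp [ 0.5598 -0.1239  0.216 ] rim in arm: x 1.5 y 3.6 s 62.6 mm
rot err tool deg [ 0.11 -0.02 -0.06] force arm xyz [ 4.1 -0.1  8.3] torque [ 0.07 -0.54  0.02] w 0.499
```

Emit:
jog_arm --motion '[{"tx":0,"ty":0,"tz":0.1,"wx":0,"wy":0,"wz":0,"grip":0.2}]'

```text
clock: 14.52
eef_pos: [0.5603, -0.1239, 0.2152]
ee_rot: [0.001, 0.966, -0.001, 0.259]
force: [-0.8, -0.6, 9.7]
grip_width: 0.501
```

```bash
python3 g.py
```

```text
t 14.5167 tcp [ 0.5603 -0.1239  0.2152] rim in arm: x 1.5 y 3.6 s 61.6 mm
rot err tool deg [ 0.11 -0.02 -0.06] force arm xyz [ 4.2 -0.6  8.8] torque [ 0.07 -0.49  0.03] w 0.501
```

Emit:
jog_arm --motion '[{"tx":0,"ty":0,"tz":0.07,"wx":0,"wy":0,"wz":0,"grip":0.2}]'

```text
clock: 14.6
eef_pos: [0.5607, -0.1239, 0.2146]
ee_rot: [0.001, 0.966, -0.001, 0.259]
force: [-1.6, 0.9, 10.2]
grip_width: 0.5
```

```bash
python3 g.py
```

```text
t 14.6 tcp [ 0.5607 -0.1239  0.2146] rim in arm: x 1.6 y 3.6 s 61.0 mm
rot err tool deg [ 0.11 -0.02 -0.06] force arm xyz [3.7 0.9 9.6] torque [ 0.09 -0.43  0.04] w 0.5
```

Emit:
jog_arm --motion '[{"tx":0,"ty":0,"tz":0,"wx":0,"wy":0,"wz":0,"grip":0.2},{"tx":0,"ty":0,"tz":0,"wx":0,"wy":0,"wz":0,"grip":0.2},{"tx":0,"ty":0,"tz":0,"wx":0,"wy":0,"wz":0,"grip":0.2}]'

```text
clock: 14.85
eef_pos: [0.5607, -0.1239, 0.2146]
ee_rot: [0.001, 0.966, -0.001, 0.259]
force: [0.7, 0.0, 7.1]
grip_width: 0.504
```

```bash
python3 g.py;  python3 -c "
from h import *
for n,(x,y,w) in dict(scene=(210,130,90),wrist=(220,100,120)).items():
    s,im=look(n,n+'12'); b=cv2.resize(im[y:y+w,x:x+w,::-1],(390,390),interpolation=cv2.INTER_CUBIC); cv2.imwrite(f'pics/{n}12z.png',b)
cv2.imwrite('pics/12.png',np.hstack([cv2.imread('pics/scene12z.png'),cv2.imread('pics/wrist12z.png')]))
"; python3 g.py
```

```text
t 14.85 tcp [ 0.5607 -0.1239  0.2146] rim in arm: x 1.5 y 3.6 s 60.9 mm
rot err tool deg [ 0.11 -0.02 -0.06] force arm xyz [4.1 0.  5.8] torque [ 0.06 -0.51  0.06] w 0.504
t 14.95 tcp [ 0.5607 -0.1239  0.2146] rim in arm: x 1.5 y 3.7 s 60.9 mm
rot err tool deg [ 0.11 -0.02 -0.06] force arm xyz [ 4.5 -1.1  6.5] torque [ 0.03 -0.5   0.05] w 0.501
```

View pics/12.png

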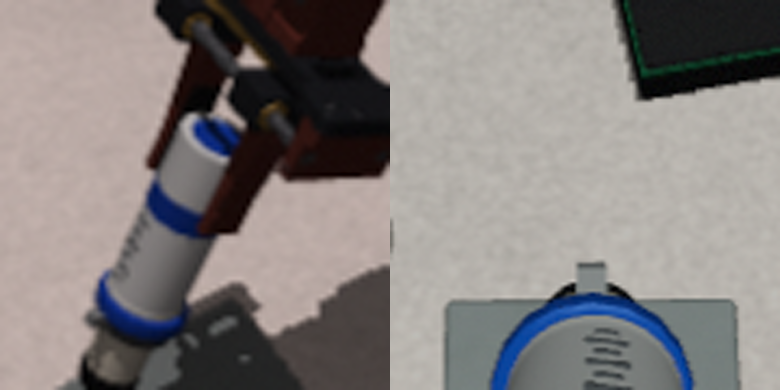

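Emit:
jog_arm --motion '[{"tx":0,"ty":0,"tz":0.08,"wx":0,"wy":0,"wz":0,"grip":0.2}]'

```text
clock: 15.03
eef_pos: [0.5611, -0.1239, 0.2141]
ee_rot: [0.001, 0.966, -0.001, 0.259]
force: [-1.4, 0.6, 11.2]
grip_width: 0.504
```

```bash
python3 g.py
```

```text
t 15.0333 tcp [ 0.5611 -0.1239  0.2141] rim in arm: x 1.6 y 3.6 s 60.3 mm
rot err tool deg [ 0.11 -0.03 -0.06] force arm xyz [ 4.4  0.6 10.4] torque [ 0.18 -0.39  0.08] w 0.504
```

Emit:
jog_arm --motion '[{"tx":0,"ty":0,"tz":0,"wx":0,"wy":0,"wz":0,"grip":0.2},{"tx":0,"ty":0,"tz":0,"wx":0,"wy":0,"wz":0,"grip":0.2},{"tx":0,"ty":0,"tz":0,"wx":0,"wy":0,"wz":0,"grip":0.2},{"tx":0,"ty":0,"tz":0,"wx":0,"wy":0,"wz":0,"grip":0.2}]'

```text
clock: 15.37
eef_pos: [0.5611, -0.1239, 0.214]
ee_rot: [0.001, 0.966, -0.001, 0.259]
force: [-0.7, -0.6, 7.7]
grip_width: 0.498
```

```bash
python3 -c "
from h import *
a=np.array([-.5,0,3**.5/2]); L=[]
for i in range(8): L.append(r.get_state()['force']@a); viewer.get_image('top')
print(np.round(L,1),np.mean(L))"; python3 g.py
```

```text
[7.  7.9 6.4 7.1 8.4 7.4 8.1 7.9] 7.54756719142847
t 15.7667 tcp [ 0.5611 -0.1239  0.2139] rim in arm: x 1.6 y 3.7 s 60.2 mm
rot err tool deg [ 0.11 -0.02 -0.06] force arm xyz [ 3.8 -1.5  7.6] torque [ 0.12 -0.5  -0.03] w 0.501
```

Emit:
jog_arm --motion '[{"tx":0,"ty":0,"tz":0,"wx":0,"wy":0,"wz":0,"grip":0.75},{"tx":0,"ty":0,"tz":0,"wx":0,"wy":0,"wz":0,"grip":0.75},{"tx":0,"ty":0,"tz":0,"wx":0,"wy":0,"wz":0,"grip":0.75},{"tx":0,"ty":0,"tz":0,"wx":0,"wy":0,"wz":0,"grip":0.75},{"tx":0,"ty":0,"tz":0,"wx":0,"wy":0,"wz":0,"grip":0.75},{"tx":0,"ty":0,"tz":0,"wx":0,"wy":0,"wz":0,"grip":0.75}]'

```text
clock: 16.27
eef_pos: [0.5606, -0.1239, 0.2132]
ee_rot: [0.001, 0.966, -0.001, 0.258]
force: [-0.7, -0.6, -0.4]
grip_width: 0.749
```

```bash
python3 g.py; python3 w.py w13
```

```text
t 16.2667 tcp [ 0.5606 -0.1239  0.2132] rim in arm: x 0.6 y 3.7 s 59.8 mm
rot err tool deg [ 0.08  0.06 -0.07] force arm xyz [-0.8 -0.6 -0. ] torque [ 0.02  0.44 -0.01] w 0.749
16.2667 [ 0.56056939 -0.12387601  0.21315193] [[ 0.867 -0.002  0.499]
 [-0.001 -1.    -0.001]
 [ 0.499  0.001 -0.867]] [-0.6895472  -0.64231897 -0.40447109]
blue_beaker []
blue_tip []
blue_arm [(0.69, [203.9, 283.9])]
[ 479   61   81   86 3544] [528.6  99.4] [ 0.745  -0.3984  0.11  ]
[251 190  63  42 518] [278.9 204. ] [ 0.6255 -0.1209  0.11  ]
[246 222  73  36 629] [282.3 232.4] [ 0.5979 -0.1241  0.11  ]
[ 250  272   67   52 2866] [283.2 299.3] [ 0.5367 -0.1248  0.11  ]
```

View pics/w13.png

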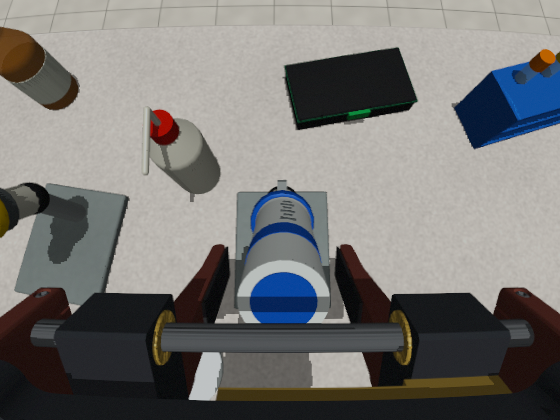

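Released; the beaker (base dot at (283,299)) stays on the arm clear of both fingers. Backing off along the tool axis.

Emit:
jog_arm --motion '[{"tx":0,"ty":0,"tz":-1,"wx":0,"wy":0,"wz":0,"grip":0.8},{"tx":0,"ty":0,"tz":-1.5,"wx":0,"wy":0,"wz":0,"grip":0.8},{"tx":0,"ty":0,"tz":-2,"wx":0,"wy":0,"wz":0,"grip":0.8},{"tx":0,"ty":0,"tz":-2,"wx":0,"wy":0,"wz":0,"grip":0.8},{"tx":0,"ty":0,"tz":-2,"wx":0,"wy":0,"wz":0,"grip":0.8},{"tx":0,"ty":0,"tz":-2,"wx":0,"wy":0,"wz":0,"grip":0.8},{"tx":0,"ty":0,"tz":-2,"wx":0,"wy":0,"wz":0,"grip":0.8},{"tx":0,"ty":0,"tz":0,"wx":0,"wy":0,"wz":0,"grip":0.8},{"tx":0,"ty":0,"tz":0,"wx":0,"wy":0,"wz":0,"grip":0.8}]'

```text
clock: 17.22
eef_pos: [0.4986, -0.1241, 0.3228]
ee_rot: [0.002, 0.966, -0.001, 0.26]
force: [-0.3, -0.3, -0.6]
grip_width: 0.8
```

```bash
python3 g.py; python3 -c "
from h import *
for n,(x,y,w) in dict(scene=(210,130,90),wrist=(180,80,200)).items():
    s,im=look(n,n+'14'); b=cv2.resize(im[y:y+w,x:x+w,::-1],(390,390),interpolation=cv2.INTER_CUBIC); cv2.imwrite(f'pics/{n}14z.png',b)
cv2.imwrite('pics/14.png',np.hstack([cv2.imread('pics/scene14z.png'),cv2.imread('pics/wrist14z.png')]))
"
```

```text
t 17.2167 tcp [ 0.4986 -0.1241  0.3228] rim in arm: x 2.1 y 3.3 s 185.7 mm
rot err tool deg [ 0.21 -0.11 -0.06] force arm xyz [-0.5 -0.3 -0.4] torque [0.04 0.42 0.06] w 0.8
```

View pics/14.png

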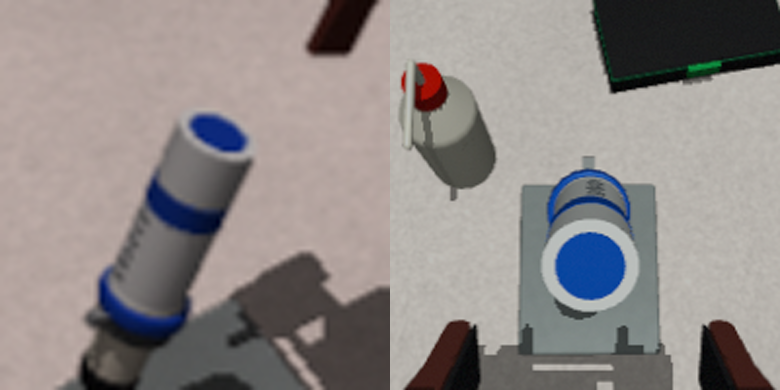

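```bash
python3 - <<'E'
from h import *
def dot(im):
    m=cv2.inRange(cv2.cvtColor(im,cv2.COLOR_RGB2HSV),(105,140,60),(128,255,255)); k,l,st,ce=cv2.connectedComponentsWithStats(m)
    return [(ce[i].round(2).tolist(),int(st[i,4])) for i in range(1,k) if st[i,4]>15 and 215<ce[i][0]<275 and 140<ce[i][1]<215]
for f in (12,14): print(f,dot(cv2.imread(f"pics/scene{f}.png")[:,:,::-1].copy()))
for i in range(8): im=viewer.get_image("scene")
print(dot(im)); print(r.get_state()["clock"], ticket.hand_in())
E
```

```text
12 [([259.43, 161.04], 49), ([249.17, 178.82], 65), ([240.32, 203.01], 74)]
14 [([259.94, 160.37], 67), ([249.06, 177.98], 64), ([240.56, 202.11], 73)]
[([259.94, 160.37], 67), ([249.06, 177.98], 64), ([240.61, 202.16], 74)]
the job is handed in; nothing more can be done
17.7167 None
```

The blue beaker hangs released on the blue arm with its rim resting on the blue cushion. I handed the job in at 17.7 s.

- **Threading:** I gripped the beaker near its base and lined it up with the arm from wrist-camera measurements. The sideways push of about 6 N at the nose showed my estimate was off by about 3–4 mm in y. I corrected for that before sliding on, and the drag then stayed at about 2–4 N.
- **Pressing home:** I felt the cushion at about 66.5 mm along the arm and pressed on to about 60 mm. The push held at about 7.5 N for roughly 0.7 s. The force puts the squash at about 5 mm and the tool travel puts it nearer 6 mm. Both are inside the 4–7 mm window and well short of ramming.
- **After release:**
  - The gripper backed off about 12 cm with no contact force on it.
  - The scene camera showed no gap between rim and cushion.
  - The base dot and band did not move at all over 0.4 s. They had shifted about 0.8 pixel (1–2 mm) since the press, which I take as the expected spring-back.
- **Not checked directly:** The cushion joint value can't be read, so how far it is still squashed is inferred from force, travel and pictures. I did not re-measure the yellow beaker, petri dish, pen or wash bottle, but the robot never came near them.

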